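# Call the line lead and point out the injector body without its cap nut

### The job

One of the six injector bodies standing in the pallet has been left without its cap nut. Call the line lead by pressing the round push button on the call box fully down and letting it come up again, then point out the bare body: bring the fingertips just above its bare threaded top (centred over it, no more than 4 cm above), keep them there for at least two seconds, and finish still pointing at it. Do not touch any of the bodies, and leave the mode switch and everything else on the bench as it is.

Things in the scene. Friction and masses are not known exactly. Their poses are not given: they have to be found in the camera images.
- bare_body: Dark steel injector body, 0.32 kg, loose in the pallet: 18 mm foot in its hole, 28 mm hexagon on the plate, 25 mm barrel, 14 mm branch slanting up to its own +x, 34 mm out. The one WITHOUT a cap nut: its top is a bare round threaded spigot, 13 mm wide, 14 mm tall, ending 102 mm above the origin (15 mm lower than the others). Origin: underside of the foot, 20 mm above the bench; z up.
- bare_body_top (a point): The centre of the flat end of the bare threaded spigot of bare_body, about 122 mm above the bench. The thing to point at: fingertips straight above it with a gap of about 5 to 40 mm.
- capped1: Dark steel injector body, 0.32 kg, loose in the pallet: 18 mm foot in its hole, 28 mm hexagon on the plate, 25 mm barrel, 14 mm branch slanting up to its own +x, 34 mm out. It HAS its cap nut: a 24 mm hexagon with a domed end, top 117 mm above the origin. Origin: underside of the foot, 20 mm above the bench; z up.
- capped2: Dark steel injector body, 0.32 kg, loose in the pallet: 18 mm foot in its hole, 28 mm hexagon on the plate, 25 mm barrel, 14 mm branch slanting up to its own +x, 34 mm out. It HAS its cap nut: a 24 mm hexagon with a domed end, top 117 mm above the origin. Origin: underside of the foot, 20 mm above the bench; z up.
- capped3: Dark steel injector body, 0.32 kg, loose in the pallet: 18 mm foot in its hole, 28 mm hexagon on the plate, 25 mm barrel, 14 mm branch slanting up to its own +x, 34 mm out. It HAS its cap nut: a 24 mm hexagon with a domed end, top 117 mm above the origin. Origin: underside of the foot, 20 mm above the bench; z up.
- capped4: Dark steel injector body, 0.32 kg, loose in the pallet: 18 mm foot in its hole, 28 mm hexagon on the plate, 25 mm barrel, 14 mm branch slanting up to its own +x, 34 mm out. It HAS its cap nut: a 24 mm hexagon with a domed end, top 117 mm above the origin. Origin: underside of the foot, 20 mm above the bench; z up.
- capped5: Dark steel injector body, 0.32 kg, loose in the pallet: 18 mm foot in its hole, 28 mm hexagon on the plate, 25 mm barrel, 14 mm branch slanting up to its own +x, 34 mm out. It HAS its cap nut: a 24 mm hexagon with a domed end, top 117 mm above the origin. Origin: underside of the foot, 20 mm above the bench; z up.
- pallet: Fixed aluminium plate 200 x 120 mm (own x by y), 12 mm thick, its top 40 mm above the bench, on two dark end blocks, with 2 rows of 3 holes: 66 mm apart along its x and 60 mm apart along its y, all filled with injector bodies in any order. Origin at the centre of its underside. Nothing around the work is over 140 mm high; equipment at the back and sides of the bench is up to 240 mm.
- callbox: Battery call box, fixed to the bench: light enclosure 80 x 150 x 60 mm (own x by y by z) lying flat, with a short black upright aerial behind the middle of its +x side, 114 mm high. On its top: the push button 45 mm towards its +y end, a small clear lamp in the middle, the mode switch 45 mm towards its -y end. Origin at the centre of its underside.
- call_button (a joint): Travel of the round push button, m: 0 up, 0.006 fully down (downwards, spring return, about 1.5 N to start and 5 N fully down). Plain black round head 30 mm in diameter, in a 46 mm steel collar whose top is 6 mm below the head when up (level with the pressed-in head).
- call_button_top (a point): Centre of the top of the push button's head, 78 mm above the bench when up; it moves down with the button.
- mode_switch (a joint): Angle of the mode selector, rad: 0 as found, turns to 1.57. To be left alone.
- mode_switch_top (a point): Centre of the top of the mode switch, a black selector with a raised bar 28 x 9 mm, on the call box 87 mm above the bench. To be left alone.
- driver: Loose screwdriver, 190 mm long, black handle 26 mm thick, lying between the work places. Origin at the middle of its underside, x towards the blade. To be left alone.
- oil_bottle: Loose white bottle, 42 mm in diameter and 105 mm tall with a black cap, standing. Origin at the centre of its base. To be left alone.
- gauge: Loose steel thread plug gauge, 18 mm thick and 103 mm long, lying near the robot. Origin at the middle of its underside. To be left alone.
Not all that is in view belongs to the job. What is shaped like the bare_body but pink or yellow is not meant.

How it is judged (in metres and radians):
On the way, in this order (a step that is already met when the one before it is completed fails the run):
1. the call button is pressed down (at least 5 of its 6 mm) (value of joint call_button above 0.005 m), for 0.05 s.
2. the call button has come up again (value of joint call_button below 0.001 m), for 0.1 s.
3. the tool points at the bare body for 2 s: just above its bare top, without contact (horizontal distance between the grasp point and bare_body_top below 0.02 m and z of the grasp point in the frame of bare_body_top between 0.012 and 0.062 m), for 2 s.
At the end, for the whole second after the job is handed in: Still pointing: TCP within 20 mm horizontally of the bare spigot and 12 to 62 mm above its end, touching nothing. Button up. All bodies upright (0.15 rad), within 8 mm of their starts; screwdriver, bottle and gauge within 15 mm; mode switch as found (all of step 3 and distance of each of bare_body, capped1, capped2, capped3, capped4, capped5 from where it was at the start of the episode below 0.008 m and angle between each of bare_body, capped1, capped2, capped3, capped4, capped5's own z axis and vertical below 0.15 rad and distance of each of driver, oil_bottle, gauge from where it was at the start of the episode below 0.015 m and value of joint mode_switch below 0.2 rad and value of joint call_button below 0.001 m and contact force between the fingers and anything else below 0.2 N).
It fails at once if the robot touches an injector body (contact force between any of the fingers, the arm and bare_body above 0.3 N or contact force between any of the fingers, the arm and capped1 above 0.3 N or contact force between any of the fingers, the arm and capped2 above 0.3 N or contact force between any of the fingers, the arm and capped3 above 0.3 N or contact force between any of the fingers, the arm and capped4 above 0.3 N or contact force between any of the fingers, the arm and capped5 above 0.3 N).
It fails at once if an injector body is lifted, pushed or tipped (distance of any of bare_body, capped1, capped2, capped3, capped4, capped5 from where it was at the start of the episode above 0.01 m).
It fails at once if the screwdriver, bottle or gauge is moved (distance of any of driver, oil_bottle, gauge from where it was at the start of the episode above 0.02 m).
It fails at once if the mode switch is turned (value of joint mode_switch above 0.25 rad).
It also fails if it takes over 38 s, if anything falls off the work surface, if the arm or the gripper's body presses on something with over 40 N, if the wrist force passes 120 N, or if a joint passes its speed limit or range.

### The arm

A 6-joint arm with a two-finger parallel gripper is mounted at the origin on the work surface. World frame = base frame: x ahead of the robot, y to its left, z up, the work surface at z = 0. Lengths are in mm, angles in degrees, forces in N, time in s.
With the tool pointing down it reaches from about 300 to 850 mm from the base axis. Payload 4.2 kg.
Tool frame: the origin (TCP) lies between the finger pads, 19 mm behind the fingertips; this is the grasp point; z points along the fingers, y is the line along which they close (so a half turn about z gives the same grasp; the last joint's range is limited). The gripper opens to 91 mm and grips with 3 to 60 N. Pads are 32 mm wide; open, the fingers measure 118 mm over their backs; the gripper's body (76 mm by 178 mm) begins 60 mm behind the grasp point.
Start: joints at [-65.432, 18.312, 89.639, -0, 72.044, -1.146], TCP at [249.488, -518.07, 232.776] pointing down, gripper open.
Joint ranges: [-177.97, 177.97], [-48.28, 115.42], [12.27, 149.76], [-77.06, 257.06], [2.81, 150.46], [-146.56, 146.56]. Speed limits (degrees/s): [147.25, 147.25, 180, 180, 180, 180].

### API

Orientations are given as [roll, pitch, yaw] about the fixed x, y, z axes, in that order (R = Rz(yaw) Ry(pitch) Rx(roll)).
In Python, from workcell import sensors, viewer, env gives the robot as it stands. The module is installed in compiled form; this text tells all that it offers.
- The arm moves only by the tool step_arm, never from a script. Its argument "plan" is one flat list of numbers, 6 for each row, row after row: the shift along the tool's x, y, z in cm, then the turn, a rotation vector about the tool's x, y, z in rad. In form: [x, y, z, wx, wy, wz, x, y, z, wx, wy, wz, ...]. A call has 1 to 5 rows; each row shifts and turns the commanded pose from where the row before left it, along the tool's axes as they then stand; what a row does not reach is not made up. A row lasts 1/12 s, in which the tool goes at most 41.7 mm and 7.16 degrees, less where a joint would pass 70% of its speed; a pose out of reach is approached as far as the arm can. A call is refused whole if a number of a shift passes 4.17 or a number of a turn 0.125, either way. A call with a gripper value outside its range is refused whole. "hand" is the finger opening in cm, from 0 to 9.12, set as the call begins (left out, the last holds). The fingers move at their own pace and stop on an object; "newtons" is the grip in N (left out, the last holds). Time passes only in rows, so rows that do not move let the fingers close. It gives the time, the measured TCP pose, the force, the opening and the grip force at its end, in the units of the state.
- sensors.state(): the state, without advancing time (a new reading comes with each control period).
- viewer.grab_frame(name): name is "side" or "top"; returns a dict with "img" (420x560x3 uint8, red, green, blue), "fx", "fy", "cx", "cy" (pixels), "position" and "attitude" of the camera in the world. Camera axes: x right, y down, z forward; pixel columns grow to the right and rows downward; lengths in mm; the calibration is good to about 2 mm. A picture is of the moment at which its call begins. There is no depth.
- env.job_done(): hands the job in; it is judged then, once.
Trained networks look in a picture, given as the dict that the camera call returned (one of the last four; its "shot" number tells which), for a name from the list of things; names that differ only in an ending like _2 or _b are one class to them, and where a whole thing is asked for, a point or a joint stands for the part that bears it (a point fixed in the world has none). Each returns a list of dicts, best first, with "score" (0 to 1); they miss things now and then, are a little off and sometimes report something else, mostly with a low value. They report only what shows in the picture. A call takes as long as a camera call. They do not tell look-alikes from the thing itself.
- viewer.boxes_of(name, picture): "location" ([column, row] in pixels, amid what is visible of it).
- viewer.pinpoint(name, picture): "location" ([column, row] in pixels: a listed point, or the origin of a listed thing).
The state is a dict: "time_s": time; "qpos": joint angles; "qvel": joint speeds; "effort": joint torques, N m; "ee_pos": TCP position; "ee_rot": TCP orientation; "force": force on the tool from outside, world axes, zero at the start; "torque": the same for the moment, N m; "gripper_width": finger opening in mm; "gripper_force": force on a finger pad.
Only numpy, scipy, OpenCV 4.12 (cv2) and the standard library are available. Lean on these libraries where they do the work, as an engineer would, in place of code of your own. Each camera call takes 0.05 s, during which the arm holds its last target. There are 200 camera calls.

## Working session

There is one attempt and no reset: what is moved stays moved. The work goes in short steps, Python scripts to look and compute and a tool call to move; the robot and the scene stay as the last step left them, time stands still between calls to the robot, and variables do not carry over. Pictures are saved under pics/ and viewed, at most 10 in all, crops included, and the job is handed in when it is done.

Besides the shell and the picture viewer there is one more tool, called in YAML: its name, and indented under it one key for each argument. step_arm: Moves the arm, as the interface text tells. Its arguments: {"type":"object","properties":{"plan":{"type":"array","items":{"type":"number"}},"hand":{"type":"number"},"newtons":{"type":"number"}},"required":["plan"]}

```bash
mkdir -p pics; cat > h.py <<'E'
import numpy as np, cv2
from scipy.spatial.transform import Rotation as R
from workcell import sensors, viewer, env
def cam(p):
    a=np.array(p["attitude"],float)
    M=a if a.shape==(3,3) else R.from_euler("xyz",a,degrees=True).as_matrix()
    return np.array(p["position"],float),M
def ray(p,uv):
    c,M=cam(p); d=M@np.array([(uv[0]-p["cx"])/p["fx"],(uv[1]-p["cy"])/p["fy"],1]); return c,d
def onplane(p,uv,z):
    c,d=ray(p,uv); return c+d*(z-c[2])/d[2]
def proj(p,X):
    c,M=cam(p); v=M.T@(np.array(X,float)-c); return [p["fx"]*v[0]/v[2]+p["cx"],p["fy"]*v[1]/v[2]+p["cy"]]
def save(p,n): cv2.imwrite("pics/"+n,cv2.cvtColor(p["img"],cv2.COLOR_RGB2BGR))
E
python3 - <<'E'
from h import *
np.set_printoptions(precision=1,suppress=True)
s=sensors.state(); print(s["time_s"],s["ee_pos"],s["ee_rot"])
for n in("top","side"):
    p=viewer.grab_frame(n); save(p,n+"0.png"); print(n,p["position"],p["attitude"],p["fx"])
    for k,z in(("bare_body_top",122),("call_button_top",78),("mode_switch_top",87),("oil_bottle",0),("driver",0),("callbox",0),("pallet",28)):
        for d in viewer.pinpoint(k,p)[:7]: print(k,round(d["score"],2),np.array(d["location"]),onplane(p,d["location"],z))
E
```

```text
0.0 [ 249.3 -517.6  231.9] [-179.9   -0.    25.7]
top [ 307.    -7.  1079.1] [-168.8   -1.   -88.3] 480.41733677488617
bare_body_top 0.89 [403.5 103.5] [ 711.7 -258.6  122. ]
bare_body_top 0.88 [435.5 162.9] [ 583.3 -322.9  122. ]
bare_body_top 0.85 [393.1 153.2] [ 601.2 -235.   122. ]
call_button_top 0.61 [187.4 152. ] [602. 200.  78.]
mode_switch_top 0.68 [224.9 171.2] [559.7 115.8  87. ]
oil_bottle 0.71 [290.  131.5] [683.4 -21.1   0. ]
driver 0.59 [276.1 214.9] [483.5   4.9   0. ]
driver 0.57 [211.1 171.5] [580.1 158.4   0. ]
callbox 0.89 [210. 169.] [586.  161.3   0. ]
callbox 0.47 [273.3 213.9] [485.6  11.3   0. ]
pallet 0.8 [358.1 194.7] [ 530.6 -177.4   28. ]
pallet 0.44 [189.8 152.1] [616.6 204.9  28. ]
side [-55.5 664.9 719.6] [-123.8    0.4 -139.5] 482.49125727672674
bare_body_top 0.8 [291.7 151.8] [ 689.8 -230.6  122. ]
bare_body_top 0.7 [313.7 159.9] [ 616.1 -231.9  122. ]
bare_body_top 0.54 [333.2 154.9] [ 593.4 -287.3  122. ]
call_button_top 0.7 [194.  251.1] [611.3 186.3  78. ]
mode_switch_top 0.53 [233.2 241.2] [563.3 116.8  87. ]
mode_switch_top 0.48 [333.1 225.6] [432.8 -66.5  87. ]
oil_bottle 0.92 [240.5 228.5] [671.8  -7.2   0. ]
driver 0.77 [294.  261.7] [486.1   5.6   0. ]
callbox 0.86 [219.8 277.3] [577.9 152.    0. ]
pallet 0.74 [327.6 214.7] [ 516.4 -164.    28. ]
```

View pics/top0.png

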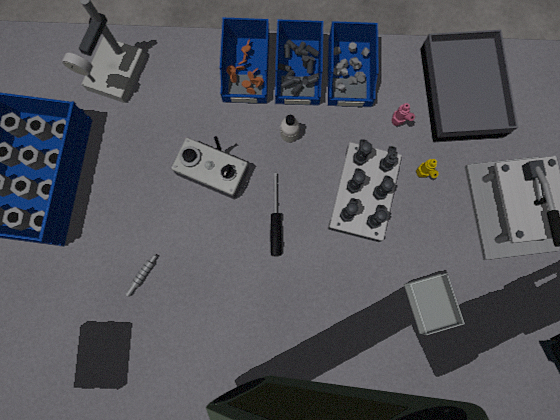

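View pics/side0.png

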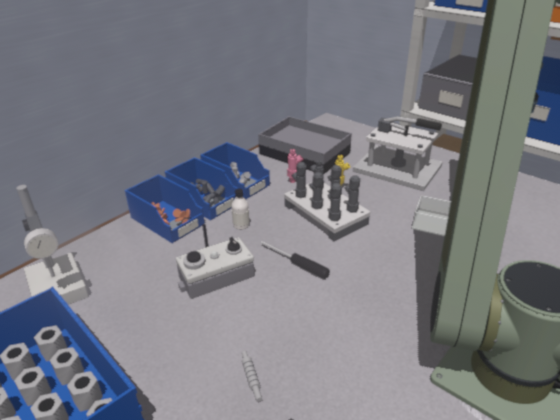

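The top view shows the pallet with six dark bodies, tops at about (366,148), (393,154), (358,180), (385,187), (350,210) and (379,215). The pink body at (403,113) and the yellow one at (428,168) are look-alikes standing off the pallet. In both views the network picks the pallet body at (393,153) top and (314,160) side. The call box button is at (190,155) and the switch at (229,171). I'll enlarge to confirm.

```bash
python3 - <<'E'
import cv2,numpy as np
t=cv2.imread("pics/top0.png")[130:235,325:410]; s=cv2.imread("pics/side0.png")[140:240,275:375]
t=cv2.resize(t,(400,494),interpolation=3); s=cv2.resize(s,(400,400),interpolation=3)
o=np.zeros((494,800,3),np.uint8); o[:,:400]=t; o[:400,400:]=s
cv2.imwrite("pics/crop.png",np.clip(o.astype(float)*1.8,0,255).astype(np.uint8))
E
```

```text
(no output)
```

View pics/crop.png

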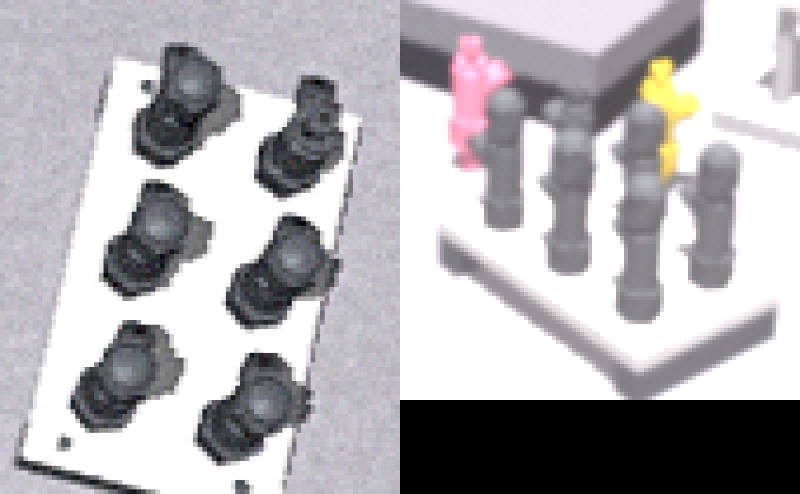

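In the crop, five pallet bodies carry smooth domes. The back-right one (crop (320,120), pixel about (393,155)) shows a narrow stepped spigot and no dome, and in the side view it stands lowest at about (317,165). That is the bare body; the branch end is at about (393,149). I'll refine its position from the hole grid and measure the button.

```bash
python3 - <<'E'
from h import *
from scipy.optimize import least_squares
np.set_printoptions(precision=1,suppress=True)
t=viewer.grab_frame("top"); s=viewer.grab_frame("side")
toP=lambda c:(325+c[0]/4.706,130+c[1]/4.706)
caps={(1,1):(193,80),(0,1):(163,212),(0,-1):(298,245),(-1,1):(130,365),(-1,-1):(265,400)}
k=list(caps); obs=np.array([onplane(t,toP(caps[i]),131)[:2] for i in k]); print(obs)
g=np.array([[66*a,30*b] for a,b in k])
def M(q,g): c,n=np.cos(q[2]),np.sin(q[2]); return g@np.array([[c,n],[-n,c]])+q[:2]
r=least_squares(lambda q:(M(q,g)-obs).ravel(),[530,-177,0.1]); print("pallet",r.x,r.fun)
b=M(r.x,np.array([[66,-30]]))[0]; print("bare",b,"top px",proj(t,[*b,122]),"side px",proj(s,[*b,122]), "net", onplane(t,(393.1,153.2),122))
for p,n in((t,"top"),(s,"side")):
  for kk,z in(("call_button_top",78),("mode_switch_top",87),("callbox",0)):
    d=viewer.pinpoint(kk,p)[0]; print(n,kk,d["location"],onplane(p,d["location"],z))
a=t["img"][125:205,160:260]; c=s["img"][215:295,165:265]
o=np.hstack([cv2.resize(x,None,fx=4,fy=4,interpolation=3) for x in(a,c)])
cv2.imwrite("pics/box.png",cv2.cvtColor(o,cv2.COLOR_RGB2BGR))
E
```

```text
[[ 609.8 -177. ]
 [ 549.7 -163.8]
 [ 537.  -222.3]
 [ 481.9 -149.7]
 [ 468.7 -207.4]]
pallet [ 541.1 -192.7   -0.2] [ 2.1 -0.1 -2.4  0.5 -2.2  0.3  0.9  0.2  1.6 -0.8]
bare [ 599.4 -235.8] top px [np.float64(393.4911346694168), np.float64(154.05129366047112)] side px [np.float64(319.71516737654423), np.float64(161.29836457304094)] net [ 601.2 -235.   122. ]
top call_button_top [188.2, 153.4] [598.9 198.1  78. ]
top mode_switch_top [225.4, 168.6] [565.5 115.1  87. ]
top callbox [210.5, 171.5] [580.1 159.8   0. ]
side call_button_top [196.1, 254.0] [600.5 189.8  78. ]
side mode_switch_top [237.1, 240.5] [558.7 109.7  87. ]
side callbox [217.4, 276.6] [583.6 153.8   0. ]
```

View pics/box.png

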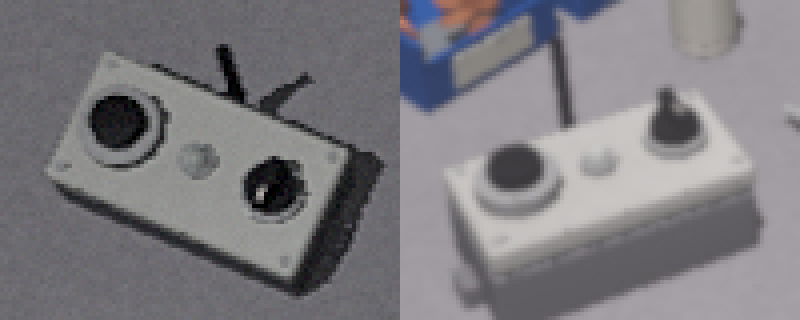

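In this crop the button head is centred at top pixel (189.5,154.8) and side pixel (193.8,256.7), which puts it at about (596,195.5). The switch is at the other end, about (562,113). The bare spigot is at about (600,-235), with grid fit and network agreeing. Moving to the button now, fingers closed, path raised.

step_arm:
  plan: [2.5,-2,-0.8,0,0,0,2.5,-2,-0.8,0,0,0,2.5,-2,-0.8,0,0,0,2.5,-2,-0.8,0,0,0,2.5,-2,-0.8,0,0,0]
  hand: 0
  newtons: 10

```text
time_s: 1.62
ee_pos: [319.1, -372.4, 273.2]
ee_rot: [180.0, -0.0, 25.7]
force: [0.2, -0.6, -0.6]
gripper_width: 60.9
gripper_force: 0.0
```

step_arm:
  plan: [2.5,-2,0,0,0,0,2.5,-2,0,0,0,0,2.5,-2,0,0,0,0,2.5,-2,0,0,0,0,2.5,-2,0,0,0,0]

```text
time_s: 2.03
ee_pos: [388.3, -227.9, 273.0]
ee_rot: [180.0, -0.0, 25.7]
force: [-0.2, 0.3, 0.8]
gripper_width: 27.6
gripper_force: 0.0
```

step_arm:
  plan: [2.5,-2,0,0,0,0,2.5,-2,0,0,0,0,2.5,-2,0,0,0,0,2.5,-2,0,0,0,0,2.5,-2,0,0,0,0]

```text
time_s: 2.45
ee_pos: [457.6, -83.5, 273.0]
ee_rot: [180.0, -0.0, 25.7]
force: [0.7, -0.3, -0.7]
gripper_width: 0.4
gripper_force: 0.0
```

step_arm:
  plan: [2.5,-2,0,0,0,0,2.5,-2,0,0,0,0,2.5,-2,0,0,0,0,2.5,-2,0,0,0,0,2.5,-2,0,0,0,0]

```text
time_s: 2.87
ee_pos: [526.9, 60.8, 272.9]
ee_rot: [180.0, -0.0, 25.7]
force: [1.0, -1.6, 0.3]
gripper_width: 0.7
gripper_force: 0.0
```

step_arm:
  plan: [2.4,-1.8,0,0,0,0,2.4,-1.8,0,0,0,0,2.4,-1.8,0,0,0,0,2.4,-1.8,0,0,0,0,2.4,-1.9,0,0,0,0]

```text
time_s: 3.28
ee_pos: [595.6, 194.7, 272.7]
ee_rot: [180.0, -0.0, 25.7]
force: [-0.0, 0.3, 0.3]
gripper_width: 0.3
gripper_force: 0.0
```

step_arm:
  plan: [0,0,3,0,0,0,0,0,3,0,0,0,0,0,3,0,0,0,0,0,3,0,0,0,0,0,2.5,0,0,0]

```text
time_s: 3.7
ee_pos: [594.3, 193.2, 125.5]
ee_rot: [-180.0, 0.1, 25.7]
force: [-0.6, -0.2, -0.7]
gripper_width: 0.6
gripper_force: 0.0
```

```bash
python3 - <<'E'
from h import *
t=viewer.grab_frame("top"); s=viewer.grab_frame("side"); e=sensors.state()["ee_pos"]; print(e)
tip=[e[0],e[1],e[2]-19]
for p,o in((t,(160,125)),(s,(165,195))):
    print(np.round(proj(p,tip),1), np.round(proj(p,[*e[:2],78]),1))
print(onplane(t,(189.5,154.8),78),onplane(s,(193.75,256.7),78))
a=t["img"][115:205,150:250]; c=s["img"][205:295,150:250]
cv2.imwrite("pics/box2.png",cv2.cvtColor(np.hstack([cv2.resize(x,None,fx=4,fy=4,interpolation=3) for x in(a,c)]),cv2.COLOR_RGB2BGR))
E
```

```text
[592.03533074 192.4481401  123.13435962]
[188.4 153.1] [190.6 156.5]
[196.4 246.4] [197.8 256.3]
[595.85260362 195.07608294  78.        ] [597.4490973  198.80774047  78.        ]
```

View pics/box2.png

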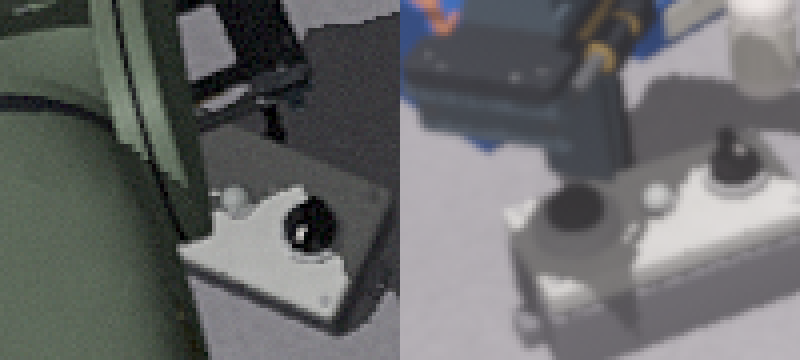

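The side view shows the fingertips at about (197,247), close to the button head at (194,257). They sit about 6 mm short of centre, so I'll correct that and press down.

step_arm:
  plan: [0.6,-0.2,0.5,0,0,0,0,0,1,0,0,0,0,0,0.8,0,0,0,0,0,0.4,0,0,0,0,0,0.3,0,0,0]

```text
time_s: 4.22
ee_pos: [599.8, 197.8, 98.0]
ee_rot: [180.0, -0.0, 25.7]
force: [-0.3, 0.3, 3.4]
gripper_width: 0.1
gripper_force: 1.6
```

step_arm:
  plan: [0,0,0.15,0,0,0,0,0,0,0,0,0]

```text
time_s: 4.38
ee_pos: [599.8, 197.8, 96.9]
ee_rot: [180.0, -0.1, 25.7]
force: [-1.4, -0.7, 3.3]
gripper_width: 0.2
gripper_force: 1.9
```

step_arm:
  plan: [0,0,0.2,0,0,0,0,0,0.1,0,0,0,0,0,0,0,0,0]

```text
time_s: 4.63
ee_pos: [599.8, 197.8, 95.0]
ee_rot: [180.0, -0.1, 25.7]
force: [-2.2, -1.1, 10.9]
gripper_width: 0.2
gripper_force: 5.0
```

step_arm:
  plan: [0,0,0.1,0,0,0,0,0,0.1,0,0,0,0,0,0,0,0,0]

```text
time_s: 4.88
ee_pos: [599.9, 197.8, 94.9]
ee_rot: [180.0, -0.1, 25.7]
force: [-4.5, -3.0, 19.2]
gripper_width: 0.3
gripper_force: 9.5
```

Force rises steeply at z≈95, which suggests the button has bottomed out. I'll check with a picture before releasing.

```bash
python3 - <<'E'
from h import *
s=viewer.grab_frame("side"); st=sensors.state(); print(st["ee_pos"],st["force"])
c=s["img"][200:300,145:265]
cv2.imwrite("pics/press.png",cv2.cvtColor(cv2.resize(c,None,fx=6,fy=6,interpolation=3),cv2.COLOR_RGB2BGR))
E
```

```text
[599.82487449 197.84021743  94.85992236] [-6.20211767 -1.95768271 18.37290237]
```

View pics/press.png

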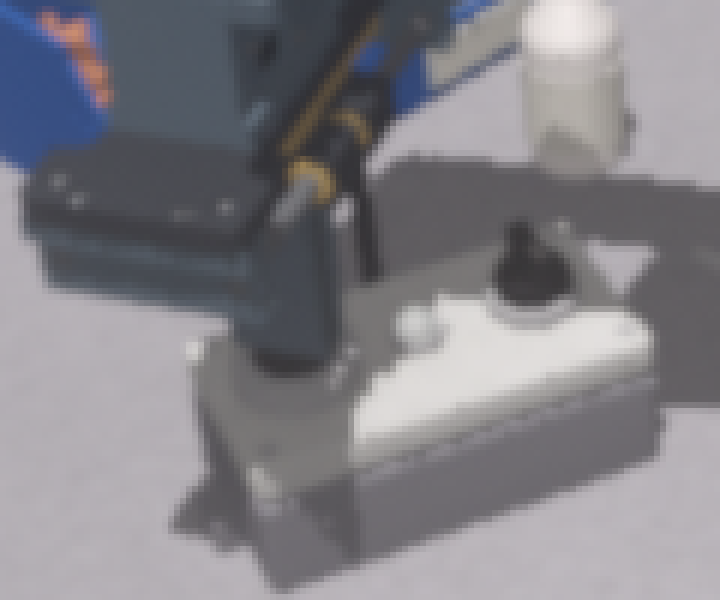

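The fingers sit on the button with its head level with the collar, and 18 N is far beyond the 5 N spring, so it is fully pressed. The clear lamp is at crop (415,328), and the switch at (530,270) is untouched. Releasing and moving to the bare body.

step_arm:
  plan: [0,0,-1,0,0,0,0,0,-2.5,0,0,0,0,0,-4,0,0,0,0,0,-4,0,0,0,0,0,-4,0,0,0]

```text
time_s: 5.35
ee_pos: [599.2, 197.5, 247.4]
ee_rot: [180.0, 0.1, 25.7]
force: [1.0, -0.0, 0.4]
gripper_width: 0.4
gripper_force: 0.0
```

step_arm:
  plan: [-1.25,2.6,0,0,0,0,-1.25,2.6,0,0,0,0,-1.25,2.6,0,0,0,0,-1.25,2.6,0,0,0,0,-1.25,2.6,0,0,0,0]

```text
time_s: 5.77
ee_pos: [599.4, 52.1, 246.1]
ee_rot: [180.0, 0.0, 25.7]
force: [0.7, -0.6, 0.9]
gripper_width: 0.4
gripper_force: 0.0
```

step_arm:
  plan: [-1.25,2.6,0,0,0,0,-1.25,2.6,0,0,0,0,-1.25,2.6,0,0,0,0,-1.25,2.6,0,0,0,0,-1.25,2.6,0,0,0,0]

```text
time_s: 6.18
ee_pos: [599.5, -92.3, 246.0]
ee_rot: [180.0, 0.0, 25.7]
force: [0.1, 0.0, -0.0]
gripper_width: 0.7
gripper_force: 0.0
```

step_arm:
  plan: [-1.25,2.6,0,0,0,0,-1.25,2.6,0,0,0,0,-1.25,2.6,0,0,0,0,-1.25,2.6,0,0,0,0,-1.25,2.6,0,0,0,0]

```text
time_s: 6.6
ee_pos: [599.6, -236.5, 245.9]
ee_rot: [180.0, 0.0, 25.7]
force: [0.1, 0.4, -0.6]
gripper_width: 0.6
gripper_force: 0.0
```

step_arm:
  plan: [0,0,0,0,0,0,0,0,0,0,0,0]

```text
time_s: 6.77
ee_pos: [599.5, -236.4, 245.6]
ee_rot: [-180.0, 0.0, 25.6]
force: [-0.8, 0.3, -0.6]
gripper_width: 0.4
gripper_force: 0.0
```

step_arm:
  plan: [0,0,2.2,0,0,0,0,0,2.2,0,0,0,0,0,1.8,0,0,0,0,0,1,0,0,0,0,0,0.4,0,0,0]

```text
time_s: 7.18
ee_pos: [599.1, -233.6, 168.3]
ee_rot: [-179.8, 0.1, 25.8]
force: [-0.1, 0.7, -0.4]
gripper_width: 0.1
gripper_force: 0.0
```

```bash
python3 - <<'E'
from h import *
t=viewer.grab_frame("top"); s=viewer.grab_frame("side"); e=sensors.state()["ee_pos"]; print(e)
print(proj(s,[e[0],e[1],e[2]-19]),proj(s,[600,-235,122]))
a=s["img"][110:240,260:390]; b=s["img"][215:295,165:265]; 
o=np.zeros((520,790,3),np.uint8); o[:,:520]=cv2.resize(a,(520,520),interpolation=3); o[:216,520:]=cv2.resize(b,(270,216),interpolation=3)
c=t["img"][125:205,160:260]; o[220:436,520:]=cv2.resize(c,(270,216),interpolation=3)
cv2.imwrite("pics/point.png",cv2.cvtColor(np.clip(o*1.4,0,255).astype(np.uint8),cv2.COLOR_RGB2BGR))
E
```

```text
[ 599.92032245 -234.28055278  170.01107925]
[np.float64(319.554717328161), np.float64(151.4446296028316)] [np.float64(319.3307604348335), np.float64(161.33664317739075)]
```

View pics/point.png

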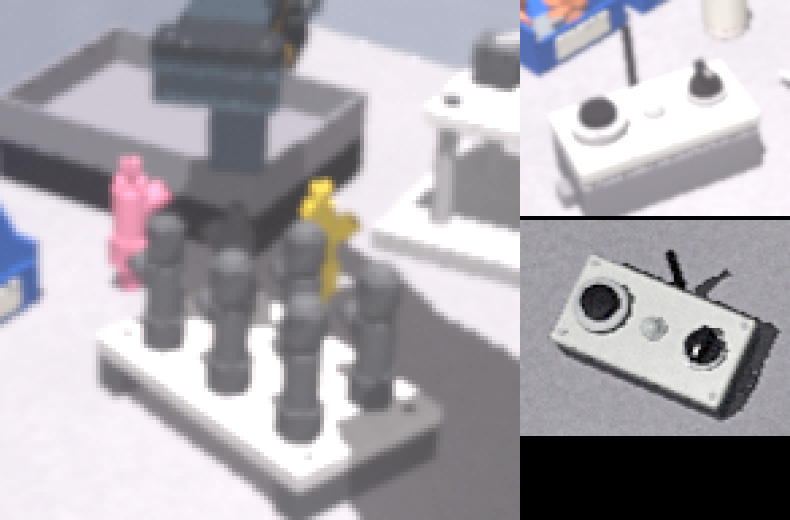

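The fingertips end at side pixel (319.5,152.5), straight above the bare spigot at (319,161) with a gap of about 27 mm and clear of the neighbouring caps. The button is up and the switch is unchanged. Holding here.

step_arm:
  plan: [0,0,0.3,0,0,0,0,0,0,0,0,0,0,0,0,0,0,0,0,0,0,0,0,0,0,0,0,0,0,0]

```text
time_s: 7.7
ee_pos: [600.1, -235.1, 167.8]
ee_rot: [180.0, -0.0, 25.7]
force: [0.8, 0.2, 0.6]
gripper_width: 0.5
gripper_force: 0.0
```

step_arm:
  plan: [0,0,0,0,0,0,0,0,0,0,0,0,0,0,0,0,0,0,0,0,0,0,0,0,0,0,0,0,0,0]

```text
time_s: 8.12
ee_pos: [599.9, -235.0, 167.2]
ee_rot: [180.0, 0.0, 25.7]
force: [0.2, -0.3, -0.2]
gripper_width: 0.4
gripper_force: 0.0
```

step_arm:
  plan: [0,0,0,0,0,0,0,0,0,0,0,0,0,0,0,0,0,0,0,0,0,0,0,0,0,0,0,0,0,0]

```text
time_s: 8.53
ee_pos: [599.9, -235.0, 167.3]
ee_rot: [180.0, -0.0, 25.7]
force: [0.2, 0.9, -0.5]
gripper_width: 0.2
gripper_force: 0.0
```

step_arm:
  plan: [0,0,0,0,0,0,0,0,0,0,0,0,0,0,0,0,0,0,0,0,0,0,0,0,0,0,0,0,0,0]

```text
time_s: 8.95
ee_pos: [599.9, -235.0, 167.3]
ee_rot: [180.0, 0.0, 25.7]
force: [0.5, 0.5, -0.9]
gripper_width: 0.3
gripper_force: 0.0
```

step_arm:
  plan: [0,0,0,0,0,0,0,0,0,0,0,0,0,0,0,0,0,0,0,0,0,0,0,0,0,0,0,0,0,0]

```text
time_s: 9.37
ee_pos: [599.9, -235.0, 167.3]
ee_rot: [180.0, -0.0, 25.7]
force: [-0.4, 0.0, -0.3]
gripper_width: 0.6
gripper_force: 0.0
```

step_arm:
  plan: [0,0,0,0,0,0,0,0,0,0,0,0,0,0,0,0,0,0,0,0,0,0,0,0,0,0,0,0,0,0]

```text
time_s: 9.78
ee_pos: [599.9, -235.0, 167.3]
ee_rot: [180.0, -0.0, 25.7]
force: [-0.4, -0.8, -0.5]
gripper_width: 1.0
gripper_force: 0.0
```

step_arm:
  plan: [0,0,0,0,0,0,0,0,0,0,0,0,0,0,0,0,0,0,0,0,0,0,0,0,0,0,0,0,0,0]

```text
time_s: 10.2
ee_pos: [599.9, -235.0, 167.3]
ee_rot: [180.0, 0.0, 25.7]
force: [0.1, -0.3, 1.0]
gripper_width: 0.4
gripper_force: 0.0
```

```bash
python3 -c "
from workcell import sensors,env
s=sensors.state();print(s['time_s'],s['ee_pos'],s['force']);print(env.job_done())"
```

```text
10.2 [ 599.87127061 -235.02845157  167.25264215] [ 0.05571565 -0.25019618  1.00949142]
the job is handed in; nothing more can be done
None
```

The job is handed in at 10.2 s: I pressed the call button and it came back up, then held the fingertips about 26 mm above the bare body for over two seconds and finished still pointing at it, with no contact felt at the bodies; no verdict was returned.

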